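# Hold a tube block down on the touch mixer

## Task

Lift the tube block with the yellow caps out of the dry bath by its black fin, stand it flat in the tray of the touch mixer, and press it down until the spring tray is about halfway down its travel (10 mm of 20 mm, red pointer at the green band). The mixer runs only while pressed, so finish while still holding the block down there: do not let go. Leave the blue-capped block and everything else on the bench where it is.

Things in the scene. Friction and masses are not known exactly. Their poses are not given: they have to be found in the camera images.
- yellow_block: The block to take: aluminium, 80 (own x) x 46 (y) x 40 mm high, 0.21-0.31 kg. Black lifting fin in the middle, 36 long (x), 12 thick (y), 40 to 72 above the underside; pinch it across the 12 mm. At each x end three YELLOW tube caps (13 dia, centres at x +-30, tops 50 above the underside); beside the fin it is free for x within +-23. Origin: centre of the underside, z up.
- blue_block: The same block but with BLUE caps, in the other cavity of the bath; same sizes and origin. To be left in place.
- bath: Dry bath, fixed, grey, white panel at its -x end; x = -93 to 76, y = +-78 mm. Origin: at bench level. Two open cavities 84 (x) x 50 (y), centred at x 20, y +40 and y -40; floor 40, rim 64 above the bench (24 deep). Either block may be in either cavity, long side along the bath's x, 2 mm loose all round. The panel part is 50 high.
- bath_rim (a point): Point at rim height (64 mm above the bench) midway between the two cavities; axes as the bath.
- mixer: Touch mixer, fixed: grey and white housing 150 (own x) x 120 (y) x 75 mm high, a spring-loaded black tray above its centre. Origin: centre at bench level. At own x = 60 stands a white scale post, 8 x 20, up to 123 above the bench, with a green band from 96 to 104.
- tray (a point): Centre of the tray's floor, 104 mm above the bench when free; moves with the tray; axes as the mixer, z up. Tray inside 88 (x) x 54 (y), rim 3 thick, 6 high: the block stands in it with 4 mm play all round, long side along x, either way round. A red pointer by the scale post is 110 above the bench when free, level with the green band at half travel.
- platform (a joint): Travel of the mixer's tray in m, downward positive: 0 free (up), 0.020 at the bottom stop. It starts to move at about 4.3 N and gains 0.6 N per mm (about 10 N at half travel, 16 N at the stop), the block's weight counting towards that; its weight alone does not move the tray. Springs back up when let go.
- jar: Bystander: white jar with black lid, 72 dia x 95 high mm, loose; origin at the centre of its underside. Leave alone.
- black_cap: Bystander: loose black screw cap lying flat between the two machines, 48 dia x 14 high mm, loose; origin at the centre of its underside. Leave alone.
- microplate: Bystander: white well plate, 85 x 127 x 14 high mm, loose; origin at the centre of its underside. Leave alone.
- red_rack: Bystander: red tube rack, 65 x 150 x 28 high mm, loose; origin at the centre of its underside. Leave alone.
- green_rack: Bystander: green tube rack, 65 x 150 x 28 high mm, loose; origin at the centre of its underside. Leave alone.
- tip_box: Bystander: white box of yellow pipette tips, 80 x 115 x 58 high mm, loose; origin at the centre of its underside. Leave alone.

How it is judged:
On the way:
1. the yellow-capped block is lifted out of the bath, its underside more than 10 mm above the rim, in the fingers (z of yellow_block in the frame of bath_rim above 0.01 m and contact force between the fingers and yellow_block above 1 N and contact force between yellow_block and bath below 0.2 N), for 0.1 s.
At the end, for the whole second after the job is handed in: Yellow block flat in the tray (floor gap < 4 mm, off-centre < 7 mm per axis, turn < 0.15, tilt < 0.08 rad), fingers on it (> 1 N), pressing the mixer > 3 N, tray 6 to 14 mm down; blue block within 10 mm and bystanders within 30 mm of their starts (value of joint platform between 0.006 and 0.014 m and x of yellow_block in the frame of tray between -0.007 and 0.007 m and y of yellow_block in the frame of tray between -0.007 and 0.007 m and z of yellow_block in the frame of tray between -0.004 and 0.004 m and angle between the x axis of yellow_block and the x axis of tray, either way round below 0.15 rad and angle between yellow_block's own z axis and vertical below 0.08 rad and contact force between the fingers and yellow_block above 1 N and contact force between yellow_block and mixer above 3 N and distance of blue_block from where it was at the start of the episode below 0.01 m and distance of each of jar, black_cap, microplate, red_rack, green_rack, tip_box from where it was at the start of the episode below 0.03 m); the arm keeps its last pose, push and grip.
It fails at once if the blue-capped block is lifted or shifted by more than 10 mm (distance of blue_block from where it was at the start of the episode above 0.01 m).
It fails at once if a bystander is pushed more than 30 mm (distance of any of jar, black_cap, microplate, red_rack, green_rack, tip_box from where it was at the start of the episode above 0.03 m).
It also fails if it takes over 40 s, if anything falls off the work surface, if the arm or the gripper's body presses on something with over 40 N, if the wrist force passes 120 N, or if a joint passes its speed limit or range.

## Robot

A 6-joint arm with a two-finger parallel gripper is mounted at the origin on the work surface. World frame = base frame: x ahead of the robot, y to its left, z up, the work surface at z = 0. Lengths are in m, angles in rad, forces in N, time in s.
With the tool pointing down it reaches from about 0.375 to 0.9 m from the base axis. Payload 3.1 kg.
Tool frame: the origin (TCP) lies at the centre of the arm's flange, where the gripper is bolted on; the fingertips stand 182 mm ahead of it and the grasp point (between the pads) lies 164 mm ahead of it; z points along the fingers, y is the line along which they close (so a half turn about z gives the same grasp; the last joint's range is limited). The gripper opens to 87 mm and grips with 3 to 60 N. Pads are 19 mm wide; open, the fingers measure 117 mm over their backs; the gripper's body (75 mm by 190 mm) begins 51 mm behind the grasp point.
Start: joints at [1.085, 0.527, 1.433, -0, 1.181, -0.178], TCP at [0.189, 0.596, 0.405] pointing down, gripper open.
Joint ranges: [-3.08, 3.08], [-0.75, 2.2], [0.22, 2.44], [-1.43, 4.57], [0, 2.65], [-2.85, 2.85]. Speed limits (rad/s): [2.79, 2.79, 3.14, 3.14, 3.14, 3.14].

## Interface

Orientations are given as a unit quaternion [x, y, z, w].
In Python, from rig import * gives the robot as it stands.
- The arm moves only by the tool move_arm, never from a script. Its argument "commands" is a list that holds one entry, the list of rows, each a list of 6 numbers: the shift along the tool's x, y, z in units of 40 mm (1.0 is 40 mm), then the turn, a rotation vector about the tool's x, y, z in rad. A call has 1 to 12 rows; each row is the pose to reach, as a shift and turn from the pose commanded when the call began, along the tool's axes at that moment; what a row does not reach only later rows make up. A row lasts 1/8 s, in which the tool goes at most 62.5 mm and 10.7 degrees, less where a joint would pass 70% of its speed; a pose out of reach is approached as far as the arm can. A call with a gripper value outside its range is refused whole. "claw" is the closure, from -1 (fully open) to 1 (shut), so that 0 is half open, set as the call begins (left out, the last holds). The fingers move at their own pace and stop on an object; "squeeze" is the grip in N (left out, the last holds). Time passes only in rows, so rows that repeat a pose let the fingers close. It gives the time, the measured TCP pose, the force, the opening and the grip force at its end, in the units of the state.
- get_obs(): the state, without advancing time (a new reading comes with each control period).
- camera(name): name is "scene" or "top"; returns a dict with "pixels" (384x512x3 uint8, blue, green, red), "range_z" (384x512 float32, m along the optical axis (not along the pixel's ray), 0 where there is no reading), "camera_matrix" (3x3 intrinsics, pixels), "extrinsics" (4x4, takes a point from world to camera coordinates). Camera axes: x right, y up, looking along -z (the intrinsics and any distortion apply to the point x, -y, -z); pixel columns grow to the right and rows downward; lengths in m; the calibration is good to about 2 mm. A picture is of the moment at which its call begins.
- hand_in(): hands the job in; it is judged then, once.
The state is a dict: "time": time; "q": joint angles; "joint_velocities": joint speeds; "joint_torque": joint torques, N m; "position": TCP position; "tool_rot": TCP orientation; "ft_force": force on the tool from outside, world axes, zero at the start; "moment": the same for the moment, N m; "grip_width": finger opening in m; "grip_force": force on a finger pad.
Only numpy, scipy, OpenCV 4.12 (cv2) and the standard library are available. Lean on these libraries where they do the work, as an engineer would, in place of code of your own. Each camera call takes 0.05 s, during which the arm holds its last target. There are 200 camera calls.

## Working session

There is one attempt and no reset: what is moved stays moved. The work goes in short steps, Python scripts to look and compute and a tool call to move; the robot and the scene stay as the last step left them, time stands still between calls to the robot, and variables do not carry over. Pictures are saved under pics/ and viewed, at most 10 in all, crops included, and the job is handed in when it is done.

Besides the shell and the picture viewer there is one more tool, called after ">>>" as name(argument=value, ...), one argument or row to a line, values as JSON. move_arm: Moves the arm, as the interface text tells. Its arguments: {"type":"object","properties":{"commands":{"type":"array","items":{"type":"array","items":{"type":"array","items":{"type":"number"}}}},"claw":{"type":"number"},"squeeze":{"type":"number"}},"required":["commands"]}

```bash
mkdir -p pics; cat > h.py <<'E'
from rig import *
import numpy as np, cv2
from scipy.spatial.transform import Rotation as R
def snap(n):
    c=camera(n); np.savez('/tmp/'+n+'.npz',**{k:c[k] for k in('pixels','range_z','camera_matrix','extrinsics')}); return c
def world(c):
    z=c['range_z']; K=c['camera_matrix']; v,u=np.indices(z.shape)
    P=np.stack([(u-K[0,2])/K[0,0]*z,-(v-K[1,2])/K[1,1]*z,-z,np.ones_like(z)],-1)
    return (P@np.linalg.inv(c['extrinsics']).T)[...,:3]
E
python3 - <<'E'
from h import *
o=get_obs(); print(o)
for n in('top','scene'):
    c=snap(n); cv2.imwrite(f'pics/{n}0.png',cv2.resize(c['pixels'],(800,600)) if n=='top' else c['pixels']); print(c['camera_matrix'],c['extrinsics'])
E
```

```text
{'time': 0.0, 'q': array([ 1.08551822e+00,  5.28436903e-01,  1.43387668e+00, -2.21833554e-05,
        1.18140197e+00, -1.78510404e-01]), 'joint_velocities': array([ 0.00228043, -0.0029995 , -0.00156487,  0.00079918,  0.00107309,
       -0.00102567]), 'joint_torque': array([ 4.46179674e-04, -4.40027583e+01, -1.76594174e+01,  6.33835117e-02,
        5.81221946e-02, -1.61950893e-04]), 'position': array([0.18855632, 0.59552248, 0.40379735]), 'tool_rot': array([ 1.52778868e-01,  9.88259830e-01, -1.00686679e-03, -3.36160400e-04]), 'ft_force': array([0.56492567, 0.38611793, 0.22768867]), 'moment': array([ 0.00359499,  0.00794673, -0.02885714]), 'grip_force': 0.0, 'grip_width': 0.0870573412254246}
[[409.44888109   0.         256.3324664 ]
 [  0.         409.44888109 192.30966809]
 [  0.           0.           1.        ]] [[-0.02268777 -0.99966428 -0.01251375  0.00589599]
 [ 0.99253812 -0.02402249  0.11954494 -0.59415533]
 [-0.11980541 -0.00970816  0.99274993 -1.15513659]
 [ 0.          0.          0.          1.        ]]
[[381.90755575   0.         250.45624058]
 [  0.         381.90755575 191.55328394]
 [  0.           0.           1.        ]] [[ 0.46351984  0.88608382  0.00219438 -0.27840778]
 [-0.69747499  0.36332689  0.61767484  0.33133983]
 [ 0.54651441 -0.28783507  0.78643053 -1.58126488]
 [ 0.          0.          0.          1.        ]]
```

View pics/top0.png

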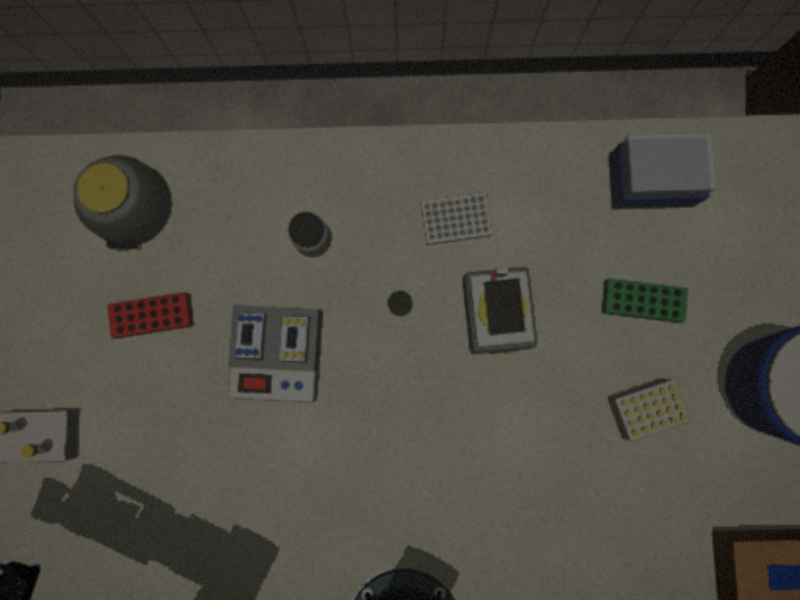

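View pics/scene0.png

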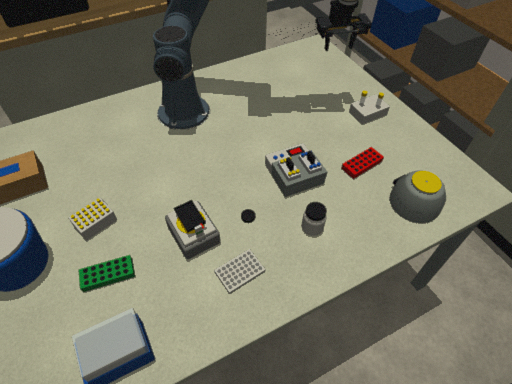

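The top view (800x600) shows the yellow block at about (292,338), in the bath's right-hand cavity. The blue block is at (248,335), the tray at (504,305), and the black cap at (400,303) between the machines. Next I measure from the depth image.

```bash
python3 - <<'E'
from h import *
c=dict(np.load('/tmp/top.npz')); W=world(c)
def sel(u0,u1,v0,v1,z0,z1,name):
    B=W[v0:v1,u0:u1].reshape(-1,3); m=(B[:,2]>z0)&(B[:,2]<z1); p=B[m]
    if len(p)<5: print(name,len(p));return
    (cx,cy),(w,h),a=cv2.minAreaRect((p[:,:2]*1000).astype(np.float32))
    print(name,len(p),'mean',p.mean(0).round(4),'rect',round(cx,1),round(cy,1),round(w,1),round(h,1),round(a,1),'z',np.percentile(p[:,2],[10,50,90]).round(4))
sel(177,200,198,236,.10,.125,'yfin'); sel(148,172,198,236,.10,.125,'bfin')
sel(177,200,198,236,.083,.098,'ycaps'); sel(177,200,198,236,.072,.098,'yblk')
sel(145,208,190,260,.057,.07,'bathrim'); sel(145,208,190,260,.03,.13,'bathall')
sel(290,350,165,230,.095,.135,'tray'); sel(290,350,165,230,.05,.09,'house')
sel(290,350,165,230,.06,.14,'all'); sel(310,330,165,180,.112,.14,'post')
sel(245,268,180,205,.007,.03,'cap'); sel(180,215,130,165,.07,.12,'jar')
sel(100,120,100,120,-.05,.05,'bench?'); sel(220,240,220,300,-.05,.05,'bench')
crop=c['pixels'][165:270,140:355]; crop=cv2.convertScaleAbs(cv2.resize(crop,None,fx=3.7,fy=3.7,interpolation=cv2.INTER_CUBIC),alpha=1.6); cv2.imwrite('pics/crop.png',crop)
E
```

```text
yfin 71 mean [0.5255 0.1842 0.1105] rect 526.3 185.0 12.5 35.6 85.9 z [0.1067 0.1112 0.1136]
bfin 72 mean [0.5326 0.263  0.1106] rect 533.4 263.5 13.0 35.5 83.8 z [0.1073 0.1107 0.1141]
ycaps 129 mean [0.5241 0.184  0.0891] rect 525.6 184.7 39.1 71.9 84.6 z [0.0857 0.0893 0.092 ]
yblk 406 mean [0.5253 0.183  0.0822] rect 526.3 184.5 46.8 79.5 85.0 z [0.0769 0.0805 0.0902]
bathrim 1165 mean [0.5285 0.222  0.0634] rect 518.7 225.3 157.7 133.8 85.7 z [0.0604 0.0634 0.0664]
bathall 3348 mean [0.5008 0.2228 0.0648] rect 501.2 226.7 157.6 169.1 85.6 z [0.0478 0.0628 0.0872]
tray 828 mean [ 0.5751 -0.1897  0.1048] rect 580.1 -189.5 111.4 61.3 3.5 z [0.1009 0.1039 0.1097]
house 1339 mean [ 0.5633 -0.1827  0.0685] rect 571.6 -189.8 149.9 120.2 4.0 z [0.056  0.0724 0.0765]
all 1782 mean [ 0.5696 -0.1863  0.0879] rect 571.6 -188.6 146.0 111.3 3.8 z [0.0714 0.0774 0.1071]
post 31 mean [ 0.6295 -0.1838  0.1199] rect 626.1 -182.8 18.3 25.9 0.3 z [0.1136 0.1214 0.1239]
cap 203 mean [ 0.5927 -0.0059  0.0133] rect 593.6 -5.3 44.5 45.5 89.1 z [0.0104 0.0133 0.0164]
jar 432 mean [0.7192 0.1577 0.0921] rect 720.6 158.2 61.9 62.5 0.1 z [0.0822 0.0941 0.0971]
bench? 390 mean [0.8662 0.4375 0.003 ] rect 860.9 439.8 63.6 77.2 89.9 z [-0.0032  0.      0.0077]
bench 1592 mean [ 0.4019  0.0758 -0.0007] rect 402.6 75.6 57.1 230.9 89.3 z [-0.0036 -0.0007  0.0023]
```

View pics/crop.png

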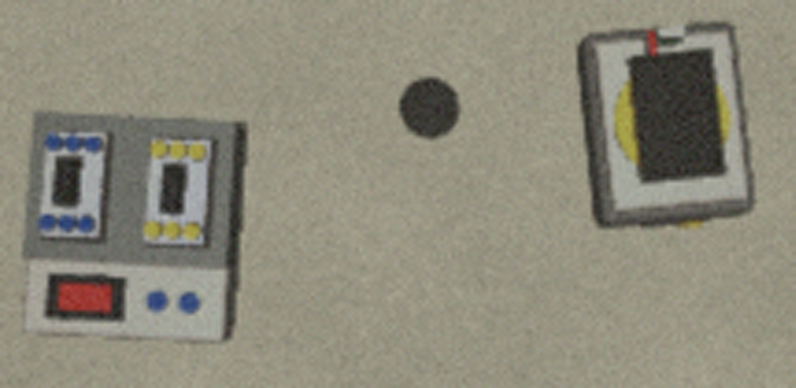

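```bash
cat >> h.py <<'E'
def row(p,yaw):  # block yaw deg; tool y along block y, tool down
    o=get_obs(); R0=R.from_quat(o['tool_rot']); y=np.deg2rad(yaw)
    ty=np.array([-np.sin(y),np.cos(y),0]); tz=np.array([0,0,-1.]); tx=np.cross(ty,tz)
    T=R.from_matrix(np.stack([tx,ty,tz],1))
    print('row',(R0.inv().apply(np.array(p)-o['position'])/.04).round(3),(R0.inv()*T).as_rotvec().round(4),'t',o['time'])
E
python3 - <<'E'
from h import *
c=dict(np.load('/tmp/top.npz')); W=world(c)
B=W[165:230,290:350].reshape(-1,3)
for yaw in (3.8,):
  a=np.deg2rad(yaw); d=(B[:,:2]-[.5716,-.1895])@np.array([[np.cos(a),-np.sin(a)],[np.sin(a),np.cos(a)]])
  m=(abs(d[:,0])<.056)&(abs(d[:,1])<.04)&(B[:,2]>.096)&(B[:,2]<.116)
  m2=m&(d[:,0]<.045)
  print(m.sum(),cv2.minAreaRect((B[m,:2]*1000).astype(np.float32)),d[m].min(0),d[m].max(0))
row([.526,.1848,.36],-4.8)
E
```

```text
790 ((575.9744873046875, -189.80242919921875), (103.19111633300781, 61.260154724121094), 3.5448365211486816) [-0.04723741 -0.03121278] [0.0559183  0.03007392]
row [-11.143  -7.239   1.107] [-0.0019 -0.0006 -0.2231] t 0.1
```

>>> move_arm(
  commands=[
    [[-1.2, -0.8, 0.1, 0, 0, -0.03], [-2.4, -1.6, 0.2, 0, 0, -0.06], [-3.7, -2.4, 0.3, 0, 0, -0.08], [-4.9, -3.2, 0.4, 0, 0, -0.1], [-6.1, -4.0, 0.5, 0, 0, -0.12], [-7.3, -4.8, 0.6, 0, 0, -0.15], [-8.6, -5.6, 0.7, 0, 0, -0.18], [-9.8, -6.4, 0.8, 0, 0, -0.2], [-11.0, -7.2, 1.0, 0, 0, -0.223], [-11.14, -7.24, 1.1, 0, 0, -0.223], [-11.14, -7.24, 1.1, 0, 0, -0.223], [-11.14, -7.24, 1.1, 0, 0, -0.223]],
  ],
  claw=0,
  squeeze=40,
)

```text
time: 1.6
position: [0.525, 0.1862, 0.3607]
tool_rot: [0.041, 0.999, 0.0, -0.001]
ft_force: [-0.3, 0.5, 0.9]
grip_width: 0.0436
grip_force: 0.0
```

```bash
python3 - <<'E'
from h import *
o=get_obs(); print(o['position'],o['grip_width'],o['ft_force'])
row([.526,.1848,.266],-4.8)
c=snap('top'); W=world(c); B=W[198:236,177:200].reshape(-1,3); print(cv2.minAreaRect((B[(B[:,2]>.1)&(B[:,2]<.125),:2]*1000).astype(np.float32)))
s=snap('scene'); cv2.imwrite('pics/s1.png',cv2.resize(s['pixels'][80:220,220:380],(800,700))[:600])
E
```

```text
[0.52496009 0.18622245 0.36065391] 0.04356703743859823 [-0.34282782  0.51060284  0.90467481]
row [-0.032 -0.033  2.366] [ 0.0001 -0.0013  0.0015] t 1.6
((0.0, 0.0), (0.0, 0.0), 0.0)
```

View pics/s1.png

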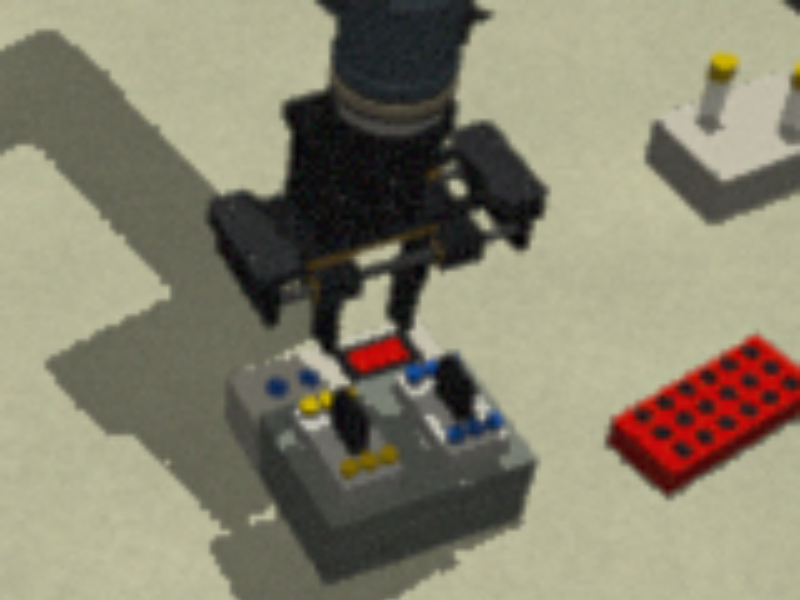

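The crop shows the half-open fingers (tips about (325,345) and (400,325)) above the yellow block's fin at (350,420). I descend and close.

>>> move_arm(
  commands=[
    [[-0.03, -0.03, 0.5, 0, 0, 0], [-0.03, -0.03, 1.0, 0, 0, 0], [-0.03, -0.03, 1.5, 0, 0, 0], [-0.03, -0.03, 2.0, 0, 0, 0], [-0.03, -0.03, 2.25, 0, 0, 0], [-0.03, -0.03, 2.37, 0, 0, 0], [-0.03, -0.03, 2.37, 0, 0, 0]],
  ],
)

```text
time: 2.58
position: [0.5271, 0.1841, 0.2662]
tool_rot: [0.042, 0.999, 0.0, 0.0]
ft_force: [0.4, 0.2, -0.6]
grip_width: 0.0432
grip_force: 0.0
```

>>> move_arm(
  commands=[
    [[0, 0, 0, 0, 0, 0], [0, 0, 0, 0, 0, 0], [0, 0, 0, 0, 0, 0], [0, 0, 0, 0, 0, 0], [0, 0, 0, 0, 0, 0], [0, 0, 0, 0, 0, 0]],
  ],
  claw=1,
  squeeze=40,
)

```text
time: 3.32
position: [0.5271, 0.1839, 0.2659]
tool_rot: [0.042, 0.999, 0.0, -0.0]
ft_force: [-0.0, 0.6, -0.5]
grip_width: 0.0116
grip_force: 39.9
```

>>> move_arm(
  commands=[
    [[0, 0, -0.25, 0, 0, 0], [0, 0, -0.6, 0, 0, 0], [0, 0, -1.1, 0, 0, 0], [0, 0, -1.6, 0, 0, 0], [0, 0, -2.2, 0, 0, 0], [0, 0, -2.8, 0, 0, 0], [0, 0, -3.0, 0, 0, 0], [0, 0, -3.0, 0, 0, 0]],
  ],
)

```text
time: 4.32
position: [0.527, 0.1838, 0.3866]
tool_rot: [0.042, 0.999, 0.0, 0.001]
ft_force: [-0.4, 0.2, -2.1]
grip_width: 0.0117
grip_force: 39.9
```

```bash
python3 - <<'E'
from h import *
o=get_obs(); print(o['position'],o['grip_width'],o['grip_force'],o['ft_force'])
row([.5716,-.1895,.385],3.8)
s=snap('scene'); cv2.imwrite('pics/s2.png',cv2.resize(s['pixels'][60:210,200:400],(800,600)))
E
```

```text
[0.52697361 0.18383648 0.38659097] 0.011697171598879882 39.929664640221745 [-0.43303321  0.18714734 -2.14798348]
row [-1.893 -9.207  0.04 ] [ 0.0002  0.0012 -0.1501] t 4.325
```

View pics/s2.png

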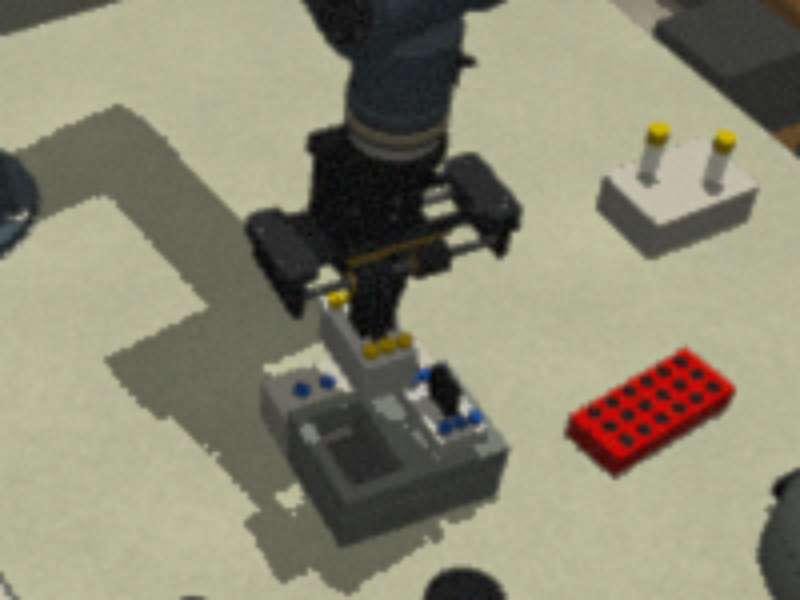

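The block hangs level in the fingers, with caps at (335,300) and (388,345). The cavity is empty and the blue block is unmoved. I transfer it to the mixer.

>>> move_arm(
  commands=[
    [[-0.1, -0.6, 0, 0, 0, -0.01], [-0.3, -1.6, 0, 0, 0, -0.03], [-0.6, -2.8, 0, 0, 0, -0.05], [-0.8, -4.0, 0, 0, 0, -0.07], [-1.1, -5.2, 0, 0, 0, -0.09], [-1.3, -6.4, 0, 0, 0, -0.11], [-1.6, -7.6, 0, 0, 0, -0.13], [-1.8, -8.6, 0, 0, 0, -0.14], [-1.89, -9.1, 0, 0, 0, -0.15], [-1.89, -9.21, 0, 0, 0, -0.15], [-1.89, -9.21, 0, 0, 0, -0.15], [-1.89, -9.21, 0, 0, 0, -0.15]],
  ],
)

```text
time: 5.88
position: [0.5714, -0.1883, 0.3856]
tool_rot: [-0.034, 0.999, 0.001, -0.001]
ft_force: [0.3, 0.7, -2.2]
grip_width: 0.0117
grip_force: 39.9
```

```bash
python3 - <<'E'
from h import *
row([.5718,-.1897,.340],3.8)
s=snap('scene'); W=world(s); cv2.imwrite('pics/s3.png',cv2.resize(s['pixels'][150:270,110:270],(800,600)))
E
```

```text
row [-0.008 -0.036  1.139] [ 0.0011 -0.0011  0.001 ] t 5.875
```

View pics/s3.png

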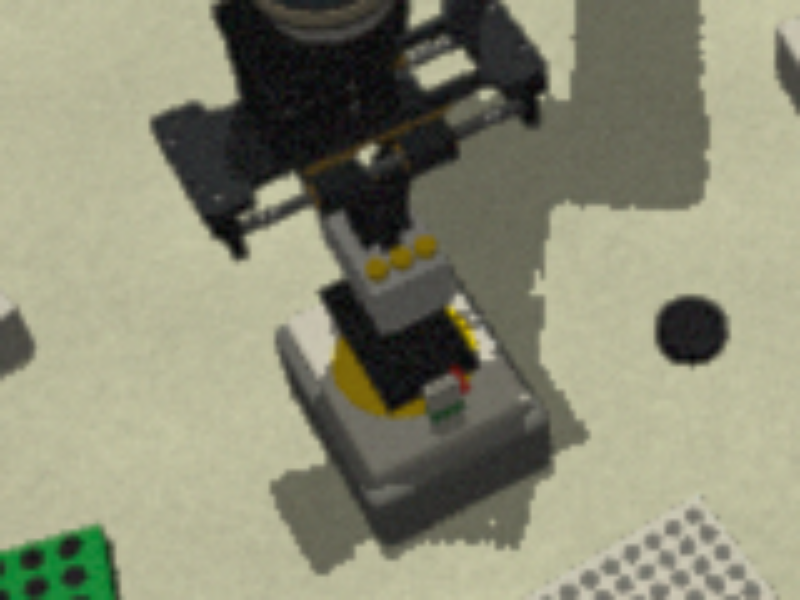

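The block (caps at about (400,255)) hangs aligned over the black tray (about (400,340)), and the red pointer at (460,380) is up. Contact should come at TCP z of about 0.330, so I lower to just below that.

>>> move_arm(
  commands=[
    [[-0.01, -0.03, 0.3, 0, 0, 0], [-0.01, -0.03, 0.7, 0, 0, 0], [-0.01, -0.03, 1.0, 0, 0, 0], [-0.01, -0.03, 1.2, 0, 0, 0], [-0.01, -0.03, 1.3, 0, 0, 0], [-0.01, -0.03, 1.4, 0, 0, 0], [-0.01, -0.03, 1.45, 0, 0, 0], [-0.01, -0.03, 1.45, 0, 0, 0]],
  ],
)

```text
time: 6.92
position: [0.5722, -0.1908, 0.3288]
tool_rot: [-0.033, 0.999, -0.0, 0.0]
ft_force: [-1.2, 1.9, 2.1]
grip_width: 0.012
grip_force: 39.9
```

>>> move_arm(
  commands=[
    [[0, 0, 0.08, 0, 0, 0], [0, 0, 0.15, 0, 0, 0], [0, 0, 0.2, 0, 0, 0], [0, 0, 0.23, 0, 0, 0], [0, 0, 0.23, 0, 0, 0], [0, 0, 0.23, 0, 0, 0]],
  ],
)

```text
time: 7.68
position: [0.5723, -0.1908, 0.3198]
tool_rot: [-0.033, 0.999, -0.0, 0.001]
ft_force: [-1.0, 1.3, 8.0]
grip_width: 0.0118
grip_force: 39.9
```

```bash
python3 - <<'E'
from h import *
o=get_obs(); print(o['position'],o['grip_width'],o['grip_force'],o['ft_force'])
s=snap('scene'); cv2.imwrite('pics/s4.png',cv2.resize(s['pixels'][190:250,160:240],(800,600),interpolation=cv2.INTER_CUBIC))
c=snap('top'); cv2.imwrite('pics/t4.png',cv2.resize(c['pixels'][150:240,270:390],(800,600)))
E
```

```text
[ 0.57227732 -0.190753    0.31981668] 0.011787579850578399 39.944654633291066 [-0.98389784  1.2906323   7.95103722]
```

View pics/s4.png

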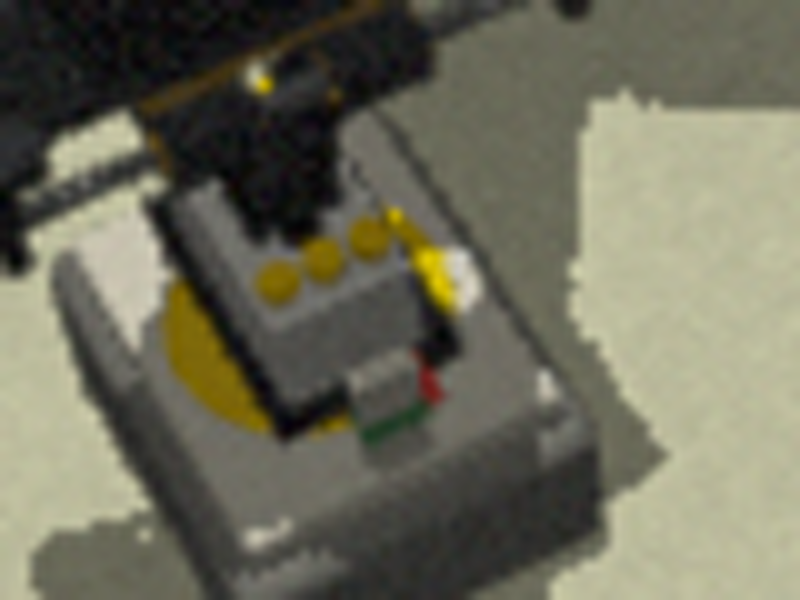

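The block sits inside the tray rim, with the red pointer (428,380) down near the green band (390,425). The force of about 10 N also agrees with half travel. I check the heights, then hand in.

```bash
python3 - <<'E'
from h import *
s=dict(np.load('/tmp/scene.npz')); W=world(s)
for n,(x,y) in dict(top=(300,300),front=(340,340),cap1=(280,283),cap3=(370,238),rimF=(300,425),rimL=(215,315),rimR=(445,350),rimL2=(180,235),point=(430,385),housing=(480,400)).items():
    u,v=160+x/10,190+y/10; u,v=int(u),int(v); print(n,W[v,u].round(4))
a=np.deg2rad(3.8); B=W[190:250,160:240].reshape(-1,3); d=(B[:,:2]-[.5716,-.1895])@np.array([[np.cos(a),-np.sin(a)],[np.sin(a),np.cos(a)]])
for n,m in dict(rimFront=(d[:,0]>.0435)&(d[:,0]<.048)&(abs(d[:,1])<.02),rimSide=(d[:,1]>.026)&(d[:,1]<.031)&(abs(d[:,0])<.04),blktop=(d[:,0]>.0)&(d[:,0]<.04)&(abs(d[:,1])<.023)).items(): 
    z=B[m,2]; z=z[(z>.085)&(z<.15)]; print(n,len(z),np.percentile(z,[10,50,90]).round(4))
m=(B[:,2]>.125)&(B[:,2]<.15)&(d[:,0]>0)&(d[:,0]<.06)&(abs(d[:,1])<.04); print('block own extents',np.percentile(d[m],[2,98],axis=0).round(4))
E
```

```text
top [ 0.606  -0.1976  0.1328]
front [ 0.6092 -0.1894  0.1106]
cap1 [ 0.6046 -0.2017  0.1439]
cap3 [ 0.6013 -0.1727  0.1451]
rimF [ 0.6177 -0.2076  0.0928]
rimL [ 0.5749 -0.2178  0.1004]
rimR [ 0.6155 -0.1623  0.0948]
rimL2 [ 0.5431 -0.2152  0.0993]
point [ 0.6303 -0.1707  0.105 ]
housing [ 0.6251 -0.1554  0.0759]
rimFront 13 [0.0904 0.0969 0.1016]
rimSide 13 [0.0966 0.101  0.1024]
blktop 270 [0.106  0.1337 0.1443]
block own extents [[ 0.0034 -0.0236]
 [ 0.0405  0.0208]]
```

```bash
python3 -c "
from rig import *
print(hand_in())"
```

```text
the job is handed in; nothing more can be done
None
```

I handed the job in with the yellow block standing flat in the mixer tray, still gripped, and the tray held about 10 mm down; the hand-in call returned no verdict.

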